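# Clear the chest's lid onto the pinwheel layer, then try, free and hold the lid

### The job

Move the two stock boxes that lie on the walnut chest's lid into the two empty felt places on the slab, lengthwise as the felt shows, completing the pinwheel layer without disturbing the two boxes already there. Then, before touching the thumb slide, try the lid by its bar handle; if it is caught, lower it, push the slide all the way across to the left and take the handle again. Raise the lid to about 60 degrees and finish while still holding it open by the handle, with everything else on the bench left where it was.

Things in the scene. Friction and masses are not known exactly. Their poses are not given: they have to be found in the camera images.
- chest: fixed walnut chest with brass corners, 180 (x) x 220 (y) x 90 mm without lid. Origin: centre of its underside, on the bench; z up. Its front, with the brass lock case, looks along its -x (towards the robot's side). The lock case stands 40 mm out from the front, 100 mm wide, its top 75 mm above the bench. The chest may stand left or right of the slab.
- lid (a joint): angle of the chest's lid, rad: 0 shut, grows as the front rises, stop at 1.35. Lid 180 x 220 x 12 mm, about 0.4 kg, its top 102 mm above the bench when shut. It turns freely and falls shut from any angle if let go. If caught, it rises only some 5 mm at the front (0.03 rad), then stops hard; if free, it keeps coming up. Which it is cannot be seen from outside.
- lid_hinge (a point): a point on the hinge axis: middle of the chest's rear (+x) top edge, 90 mm behind the chest's origin and 90 mm above the bench; the axis runs along the chest's y
- lid_handle (a point): middle of the brass bar handle on the lid: round bar 10 mm thick, 90 mm long along the chest's y, its axis 36 mm above the lid's top; with the lid shut 155 mm in front (-x) of the hinge and 48 mm above it. The bar is round and can turn between the fingers as the lid swings.
- slide (a joint): travel of the steel thumb slide on the lock case, m: 0 at its right end (chest's -y), 0.034 at its left end (chest's +y). Starts at the right, stays where it is left, takes about 3 N. Its markings are worn off: it may lock at either end, from chest to chest. A lid caught with the slide at the right is free once the slide is beyond 0.028; a lid already free may become caught if it is moved.
- slide_tab (a point): centre of the top of the slide's upright tab: 10 (x) x 12 (y) x 30 mm high, standing on the lock case, its top 105 mm above the bench, 115 mm in front of the chest's origin and, at the start, 17 mm to its right (-y); it moves along the chest's y
- slab: fixed wooden packing slab, 170 x 170 x 20 mm, with four green felt places in a pinwheel. Origin: centre of its underside; x and y along its edges, z up
- box_1: closed maroon stock box, brass band, 80 (x) x 54 (y) x 32 mm, about 0.18 kg, with a brass grip rib on the middle of its top, 40 (x) x 16 (y) x 24 mm high (56 mm high in all). Origin: centre of its underside; x along its length. Take it by the rib, across its 16 mm. At the start on the lid, behind the handle.
- box_2: closed maroon stock box, brass band, 80 (x) x 54 (y) x 32 mm, about 0.18 kg, with a brass grip rib on the middle of its top, 40 (x) x 16 (y) x 24 mm high (56 mm high in all). Origin: centre of its underside; x along its length. Take it by the rib, across its 16 mm. At the start on the lid, behind the handle, beside box_1; the two are interchangeable.
- box_a: closed maroon stock box, brass band, 80 (x) x 54 (y) x 32 mm, about 0.18 kg, with a brass grip rib on the middle of its top, 40 (x) x 16 (y) x 24 mm high (56 mm high in all). Origin: centre of its underside; x along its length. Take it by the rib, across its 16 mm. Already in its place on the slab; stays there.
- box_c: closed maroon stock box, brass band, 80 (x) x 54 (y) x 32 mm, about 0.18 kg, with a brass grip rib on the middle of its top, 40 (x) x 16 (y) x 24 mm high (56 mm high in all). Origin: centre of its underside; x along its length. Take it by the rib, across its 16 mm. Already in its place on the slab; stays there.
- place_a (a point): centre of the felt place under box_a, at -32, 45 mm from the slab's centre, on its top; lengthwise along the slab's x
- place_b (a point): centre of an empty felt place, 54 (slab x) x 80 (slab y) mm, at 45, 32 mm from the slab's centre, on its top (20 mm above the bench): a box goes here lengthwise along the slab's y; 10 mm remain to each neighbouring box
- place_c (a point): centre of the felt place under box_c, at 32, -45 mm from the slab's centre, on its top; lengthwise along the slab's x
- place_d (a point): centre of the other empty felt place, 54 (slab x) x 80 (slab y) mm, at -45, -32 mm from the slab's centre, on its top; a box goes here lengthwise along the slab's y
- goblet: brass cup, 56 mm across, 85 mm high; bystander; origin: centre of its underside
- bell: brass hand bell, 56 mm across, 88 mm high; bystander; origin: centre of its underside
- candlestick: copper candlestick, 150 mm high; bystander
- hammer: small hammer lying on the bench; bystander
- dish: copper bowl, 110 mm across, 35 mm high; bystander
- driver: screwdriver lying on the bench; bystander
- polish: amber jar, 52 mm across, 110 mm high; bystander
Things that resemble listed ones, but are neither listed nor needed, are in the scene too. What is shaped like the box_2 but blue or purple is not meant.

How it is judged:
By the outcome, as a careful person would: the job done as asked, in the order asked, and still so for the second after the job is handed in, while the arm keeps its last pose, push and grip.
It also fails if it takes over 72 s, if anything falls off the work surface, if the arm or the gripper's body presses on something with over 40 N, if the wrist force passes 120 N, or if a joint passes its speed limit or range.

### The arm

A 6-joint arm with a two-finger parallel gripper is mounted at the origin on the work surface. World frame = base frame: x ahead of the robot, y to its left, z up, the work surface at z = 0. Lengths are in m, angles in rad, forces in N, time in s.
With the tool pointing down it reaches from about 0.25 to 0.8 m from the base axis. Payload 8.5 kg.
Tool frame: the origin (TCP) lies on the centre line of the jaws, within the pads' length; the fingertips stand 25 mm ahead of it and the grasp point (between the pads) lies 6 mm ahead of it; z points along the fingers, y is the line along which they close (so a half turn about z gives the same grasp; the last joint's range is limited). The gripper opens to 85 mm and grips with 20 to 120 N. Pads are 22 mm wide; open, the fingers measure 114 mm over their backs; the gripper's body (76 mm by 85 mm) begins 54 mm behind the grasp point. The pads swing forward as they close: fully open they stand 13 mm farther back than shut.
Start: joints at [1.345, 0.238, -0.013, 1.319, 0, 1.571], TCP at [0.118, 0.512, 0.256] pointing down, gripper open.
Joint ranges: [-2.66, 2.66], [-1.03, 1.9], [-1.14, 1.46], [-1.82, 2.27], [-1.45, 1.34], [-3.14, 3.14]. Speed limits (rad/s): [2.22, 2.22, 2.79, 3.14, 3.14, 3.14].

### API

Orientations are given as a rotation vector (axis times angle).
In Python, from station import telemetry, viewer, robot gives the robot as it stands.
- The arm moves only by the tool move_arm, never from a script. Its arguments are lists of equal length, an entry for each row: "travel": the shift along the tool's x, y, z in mm, a list of three; "turn": the turn, a rotation vector about the tool's x, y, z in rad, a list of three. A call has 1 to 12 rows; each row shifts and turns the commanded pose from where the row before left it, along the tool's axes as they then stand; what a row does not reach is not made up. A row lasts 1/8 s, in which the tool goes at most 62.5 mm and 10.7 degrees, less where a joint would pass 70% of its speed; a pose out of reach is approached as far as the arm can. A call with a gripper value outside its range is refused whole. "grip" is the opening, from -1 (shut) to 1 (fully open), set as the call begins (left out, the last holds). The fingers move at their own pace and stop on an object; the grip force is fixed at half the most. Time passes only in rows, so rows that do not move let the fingers close. It gives the time, the measured TCP pose, the force, the opening and the grip force at its end, in the units of the state.
- telemetry.observe(): the state, without advancing time (a new reading comes with each control period).
- viewer.grab_frame(name): name is "side" or "top"; returns (picture, depth): 480x640x3 uint8, red, green, blue; 480x640 float32, m along the optical axis (not along the pixel's ray), 0 where there is no reading.
- viewer.calibration(name): a dict with "fx", "fy", "cx", "cy" (pixels), "R" (3x3) and "t" (3): a world point X has camera coordinates R X + t. Camera axes: x right, y down, z forward; pixel columns grow to the right and rows downward; lengths in m; the calibration is good to about 2 mm. A picture is of the moment at which its call begins. calibration takes no time and is no camera call.
- robot.hand_in(): hands the job in; it is judged then, once.
The state is a dict: "t": time; "joint_pos": joint angles; "qvel": joint speeds; "tau": joint torques, N m; "ee_pos": TCP position; "eef_rot": TCP orientation; "ft_force": force on the tool from outside, world axes, zero at the start; "ft_torque": the same for the moment, N m; "width": finger opening in m; "finger_force": force on a finger pad.
Only numpy, scipy, OpenCV 4.12 (cv2) and the standard library are available. Lean on these libraries where they do the work, as an engineer would, in place of code of your own. Each camera call takes 0.05 s, during which the arm holds its last target. There are 200 camera calls.

## Working session

There is one attempt and no reset: what is moved stays moved. The work goes in short steps, Python scripts to look and compute and a tool call to move; the robot and the scene stay as the last step left them, time stands still between calls to the robot, and variables do not carry over. Pictures are saved under pics/ and viewed, at most 10 in all, crops included, and the job is handed in when it is done.

Besides the shell and the picture viewer there is one more tool, called after "Call:" as name(argument=value, ...) on one line, values as JSON. move_arm: Moves the arm, as the interface text tells. Its arguments: {"type":"object","properties":{"travel":{"type":"array","items":{"type":"array","items":{"type":"number"}}},"turn":{"type":"array","items":{"type":"array","items":{"type":"number"}}},"grip":{"type":"number"}},"required":["travel","turn"]}

```bash
ls; mkdir -p pics
python3 - <<'E'
from station import telemetry, viewer, robot
import cv2,numpy as np
for n in("top","side"):
    p,d=viewer.grab_frame(n); cv2.imwrite(f"pics/{n}0.png",p[:,:,::-1]); np.savez(f"pics/{n}0.npz",p=p,d=d)
    c=viewer.calibration(n); print(n,c, (-c["R"].T@c["t"]))
s=telemetry.observe(); print(s)
E
```

```text
pics
top {'fx': 494.95960464431016, 'fy': 494.95960464431016, 'cx': 325.3027449114744, 'cy': 236.43188745385726, 'R': array([[-0.02131226, -0.99972799,  0.00947232],
       [-0.99592507,  0.02039884, -0.08784726],
       [ 0.08763014, -0.01130595, -0.99608892]]), 't': array([-0.00406261,  0.5690186 ,  1.16423768])} [ 0.464591   -0.00250602  1.20970946]
side {'fx': 522.9305470484487, 'fy': 522.9305470484487, 'cx': 319.8097542771473, 'cy': 245.62820148082906, 'R': array([[ 0.71073022, -0.70345302, -0.00405095],
       [-0.46829001, -0.46882156, -0.74893979],
       [ 0.52494478,  0.53419116, -0.66262567]]), 't': array([-0.38789594,  0.34798501,  1.12075342])} [-0.14968639 -0.70842027  1.00168846]
{'t': 0.1, 'joint_pos': array([ 1.34496745e+00,  2.38745460e-01, -1.41606118e-02,  1.31920759e+00,
       -6.23185599e-07,  1.57080606e+00]), 'qvel': array([-0.00058744, -0.00058748,  0.00174715,  0.00065343,  0.00028295,
       -0.00086177]), 'tau': array([-1.03842394e-03, -5.39725113e+01,  3.46996164e+01,  1.35535697e-02,
       -1.42319491e-04, -9.80219426e-06]), 'ee_pos': array([0.11747928, 0.51133933, 0.25573259]), 'eef_rot': array([-3.53976329e-01, -3.12143753e+00,  2.05609791e-03]), 'ft_force': array([ 0.42910134, -0.16775082,  0.51510463]), 'ft_torque': array([-0.05718744, -0.01963829, -0.0061294 ]), 'finger_force': 0.0, 'width': 0.08584379236323224}
```

View pics/top0.png

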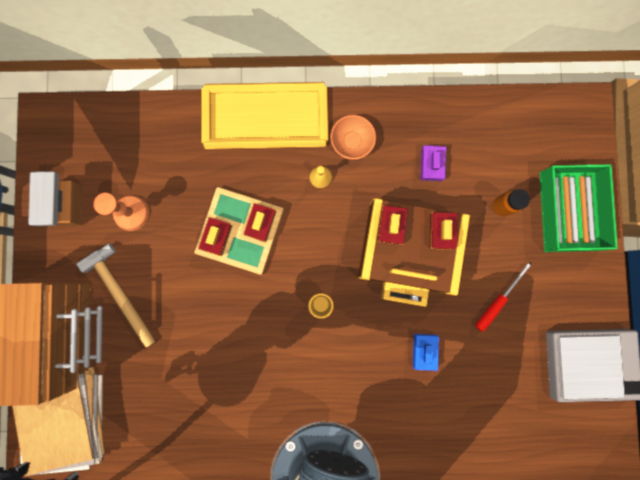

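View pics/side0.png

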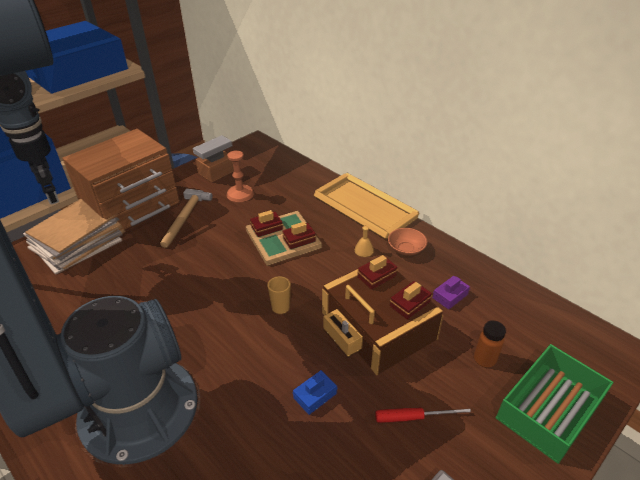

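Top view: the maroon boxes on the lid are at (393,224) and (446,230), and the placed ones on the slab at (214,236) and (259,222). Empty felts are at (232,208) and (244,252). The handle bar is at (413,274) and the lock case and slide at (406,294). Things that could be mistaken for the boxes I want: blue (426,352), purple (433,161), and the slab's own boxes. I choose the two maroon ones on the lid.

```bash
cat > h.py <<'E'
import numpy as np, cv2
from station import telemetry, viewer, robot
from scipy.spatial.transform import Rotation as Rn
def cloud(d,c):
    v,u=np.indices(d.shape); P=np.stack([(u-c["cx"])/c["fx"]*d,(v-c["cy"])/c["fy"]*d,d],-1)
    return (P-c["t"])@c["R"]
def ray(c,u,v,z):
    r=c["R"].T@np.array([(u-c["cx"])/c["fx"],(v-c["cy"])/c["fy"],1]); o=-c["R"].T@c["t"]
    return o+r*(z-o[2])/r[2]
def rects(m,c,z,amin=25):
    out=[]
    for k in cv2.findContours(m.astype(np.uint8),cv2.RETR_EXTERNAL,cv2.CHAIN_APPROX_NONE)[0]:
        if cv2.contourArea(k)<amin: continue
        q=np.array([ray(c,*p,z)[:2] for p in k[:,0].astype(float)])
        r=cv2.minAreaRect((q*1000).astype(np.float32)); M=cv2.moments(k)
        out.append((int(M["m10"]/M["m00"]),int(M["m01"]/M["m00"]),np.round(r[0],1),np.round(r[1],1),round(r[2],1)))
    return out
E
python3 - <<'E'
from h import *
f=np.load("pics/top0.npz");p,d=f["p"],f["d"];c=viewer.calibration("top");W=cloud(d,c)
hsv=cv2.cvtColor(p,cv2.COLOR_RGB2HSV);H,S,V=[hsv[...,i].astype(int) for i in range(3)]
roi=np.zeros(d.shape,bool);roi[180:320,185:480]=1
z=W[...,2]
for u,v in((393,212),(446,218),(396,222),(447,230),(413,274),(420,250),(214,236),(232,208),(244,252),(406,294)): print(u,v,np.round(W[v,u]*1000),hsv[v,u])
red=roi&((H<6)|(H>172))&(S>150)&(V>50)
brass=roi&(H>18)&(H<32)&(S>130)&(V>110)
green=roi&(H>60)&(H<95)&(S>80)
def sh(n,m,zz):
    print(n)
    for r in rects(m,c,zz): print("  ",*r)
rf=cv2.morphologyEx((red|brass).astype(np.uint8),cv2.MORPH_OPEN,np.ones((3,3)))>0
sh("box lid",rf&(z>.12)&(z<.17),.134); sh("rib lid",brass&(z>.146)&(z<.17),.158)
sh("box slab",rf&(z>.04)&(z<.09)&(W[...,1]>.05),.052); sh("rib slab",brass&(z>.062)&(z<.09)&(W[...,1]>.05),.076)
sh("felt",green,.02)
sh("slab",roi&(z>.012)&(W[...,1]>.08)&(W[...,0]>.35),.02)
sh("bar",brass&(z>.12)&(z<.15)&(W[...,0]<.43),.143)
sh("lid",roi&(z>.09)&(W[...,1]<-.05),.102)
sh("lock",roi&(z>.06)&(z<.088)&(W[...,1]<-.05),.075)
sh("tab",roi&(z>.09)&(W[...,1]<-.05)&(W[...,0]<.375),.105)
img=cv2.resize(p[170:320,190:490],None,fx=2.6,fy=2.6,interpolation=cv2.INTER_CUBIC);cv2.imwrite("pics/crop1.png",img[:,:,::-1])
E
```

```text
393 212 [ 610. -164.  135.] [  2 184 165]
446 218 [ 595. -281.  130.] [  1 187 153]
396 222 [ 585. -166.  159.] [ 27 158 255]
447 230 [ 565. -275.  160.] [ 27 161 254]
413 274 [ 473. -202.  143.] [ 27 159 254]
420 250 [ 527. -227.  102.] [ 11 172 139]
214 236 [571. 241.  71.] [ 25 166 251]
232 208 [644. 209.  16.] [ 70 119 189]
244 252 [536. 181.  14.] [ 70 117 191]
406 294 [ 429. -197.   75.] [ 17 152 104]
box lid
   413 274 [ 472.8 -205.5] [97.3  9.1] 78.8
   444 230 [ 567.5 -275.2] [54.2 79.6] 85.2
   392 224 [ 582.7 -163.3] [54.3 79.6] 81.7
rib lid
   446 228 [ 567.8 -275.3] [17.2 39. ] 87.6
   394 223 [ 582.6 -162.7] [16.7 39.7] 81.0
box slab
   214 235 [573.  244.3] [52.7 76.2] 70.4
   259 221 [604.3 138.6] [52.1 76.4] 71.2
rib slab
   211 235 [573.  244.5] [17.5 39.1] 71.5
   257 220 [604.1 139.3] [16.1 39.5] 71.1
felt
   245 251 [536.3 177.6] [74.6 48.3] 71.3
   231 208 [641.8 208.9] [73.9 48.3] 71.2
slab
   238 230 [588.5 191.7] [170.9 169.7] 71.0
bar
lid
   415 246 [ 536.1 -216.6] [220.7 182.1] 78.8
lock
   405 293 [ 429.2 -195.7] [102.1  40.2] 78.8
tab
```

View pics/crop1.png

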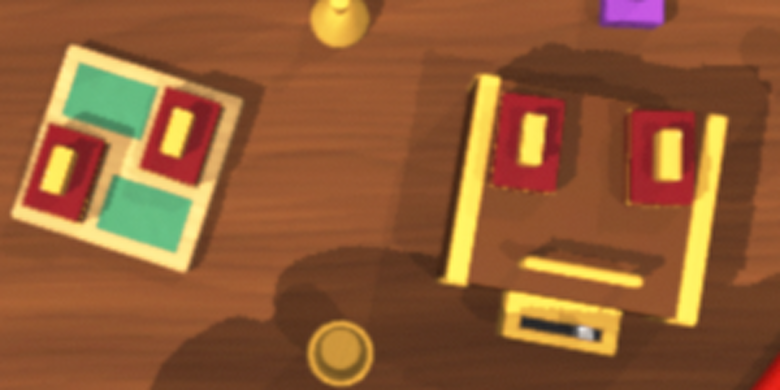

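The crop shows the maroon boxes on the lid with brass ribs, at about crop (533,140) and (668,155). The slide's tab is at crop (587,333), at its right end. All fitted sizes match the given ones. Chest yaw is −11.2° and slab yaw −19°.

```bash
cat >> h.py <<'E'
def plan(p,phi,tilt=0):
    """target TCP mm, yaw deg of tool y; prints shift in present tool axes, and turn"""
    s=telemetry.observe(); R0=Rn.from_rotvec(s["eef_rot"]).as_matrix()
    f=np.radians(phi); y=np.array([np.cos(f),np.sin(f),0]); z=np.array([0,0,-1.]); R1=np.stack([np.cross(y,z),y,z],1)
    if tilt: R1=R1@Rn.from_rotvec([np.radians(tilt),0,0]).as_matrix()
    dp=np.array(p)-s["ee_pos"]*1000
    print("pos",np.round(s["ee_pos"]*1000,1),"shift now",np.round(R0.T@dp,1),"turn",np.round(Rn.from_matrix(R0.T@R1).as_rotvec(),3),"shift after turn",np.round(R1.T@dp,1))
E
python3 - <<'E'
from h import *
plan([583,-163,230],81.5)
c=viewer.calibration("top"); print(ray(c,415.8,298,.105))
E
```

```text
pos [117.5 511.3 255.7] shift now [-604.7 -552.9   26.5] turn [-0.001 -0.    -0.077] shift after turn [-560.1 -598.1   25.7]
[ 0.42047024 -0.21300788  0.105     ]
```

Call:
move_arm(travel=[[0, 0, 0], [-35, -37, 0], [-35, -37, 0], [-35, -37, 0], [-35, -37, 0], [-35, -37, 0], [-35, -37, 0], [-35, -37, 0], [-35, -37, 0], [-35, -37, 0], [-35, -37, 0], [-35, -37, 0]], turn=[[0, 0, -0.077], [0, 0, 0], [0, 0, 0], [0, 0, 0], [0, 0, 0], [0, 0, 0], [0, 0, 0], [0, 0, 0], [0, 0, 0], [0, 0, 0], [0, 0, 0], [0, 0, 0]], grip=0)

```text
t: 1.6
ee_pos: [0.4386, 0.0504, 0.2562]
eef_rot: [-0.234, -3.133, -0.0]
ft_force: [0.5, 0.1, -0.1]
width: 0.0425
finger_force: 0.0
```

Call:
move_arm(travel=[[-35, -37, 5], [-35, -37, 5], [-35, -37, 5], [-35, -37, 5], [-30, -35, 5], [0, 0, 0]], turn=[[0, 0, 0], [0, 0, 0], [0, 0, 0], [0, 0, 0], [0, 0, 0], [0, 0, 0]])

```text
t: 2.35
ee_pos: [0.5797, -0.1566, 0.2295]
eef_rot: [-0.238, -3.131, 0.0]
ft_force: [-0.1, -0.0, -0.2]
width: 0.0428
finger_force: 0.0
```

```bash
python3 -c "
from h import *
plan([583,-163,162],81.5); print(telemetry.observe()['width'])"
```

```text
pos [ 579.7 -156.6  229.5] shift now [-4.3 -5.8 67.5] turn [-0.    -0.002 -0.003] shift after turn [-4.2 -5.8 67.5]
0.04278957283504368
```

Call:
move_arm(travel=[[-4, -6, 0], [0, 0, 15], [0, 0, 15], [0, 0, 15], [0, 0, 12], [0, 0, 0]], turn=[[0, 0, 0], [0, 0, 0], [0, 0, 0], [0, 0, 0], [0, 0, 0], [0, 0, 0]])

```text
t: 3.1
ee_pos: [0.5814, -0.1603, 0.1731]
eef_rot: [-0.233, -3.131, -0.0]
ft_force: [-0.6, -0.3, -0.1]
width: 0.0428
finger_force: 0.0
```

```bash
python3 -c "
from h import *
plan([583,-163,162],81.5)
p,d=viewer.grab_frame('side'); cv2.imwrite('pics/s1.png',cv2.resize(p[200:350,280:480],None,fx=3,fy=3)[:,:,::-1])"
```

```text
pos [ 581.4 -160.3  173.1] shift now [-2.  -2.4 11.1] turn [ 0.    -0.002 -0.   ] shift after turn [-2.  -2.4 11.1]
```

View pics/s1.png

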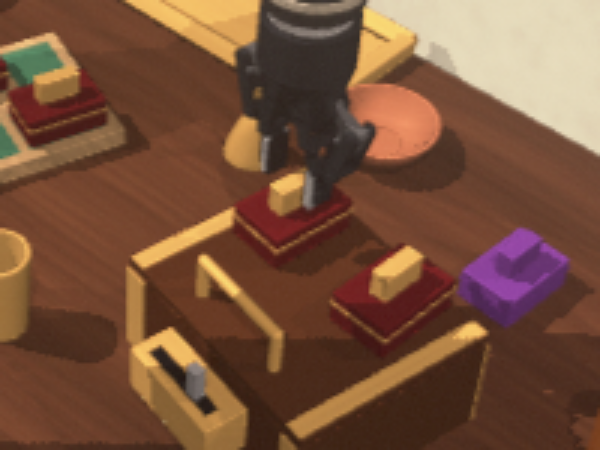

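The crop shows the open fingers over the left box's rib at (285,190). The other box, the handle and the tab (195,378) are clear.

Call:
move_arm(travel=[[-2, -2, 6], [0, 0, 5], [0, 0, 0], [0, 0, 0]], turn=[[0, 0, 0], [0, 0, 0], [0, 0, 0], [0, 0, 0]])

```text
t: 3.65
ee_pos: [0.5837, -0.163, 0.1634]
eef_rot: [0.234, 3.133, -0.0]
ft_force: [-0.1, 0.0, 0.0]
width: 0.0427
finger_force: 0.0
```

Call:
move_arm(travel=[[0, 0, 0], [0, 0, 0], [0, 0, 0], [0, 0, 0], [0, 0, 0], [0, 0, 0]], turn=[[0, 0, 0], [0, 0, 0], [0, 0, 0], [0, 0, 0], [0, 0, 0], [0, 0, 0]], grip=-1)

```text
t: 4.4
ee_pos: [0.5838, -0.1629, 0.1635]
eef_rot: [0.233, 3.133, 0.0]
ft_force: [-1.0, 1.7, 2.3]
width: 0.0146
finger_force: 60.6
```

Call:
move_arm(travel=[[0, 0, -12], [0, 0, -15], [0, 0, -15], [0, 0, -5], [0, 0, -5], [0, 0, -5], [0, 0, -5], [0, 0, -5], [0, 0, -5], [0, 0, -5], [0, 0, -5], [0, 0, -5]], turn=[[0, 0, 0], [0, 0, 0], [0, 0, 0], [0, 0, -0.154], [0, 0, -0.154], [0, 0, -0.154], [0, 0, -0.154], [0, 0, -0.154], [0, 0, -0.154], [0, 0, -0.154], [0, 0, -0.154], [0, 0, -0.154]])

```text
t: 5.9
ee_pos: [0.5837, -0.163, 0.2515]
eef_rot: [-1.828, 2.555, -0.001]
ft_force: [-0.5, 0.0, -2.3]
width: 0.0145
finger_force: 60.0
```

```bash
python3 -c "
from h import *
plan([641.4,207.3,180],161)"
```

```text
pos [ 583.7 -163.   251.5] shift now [-369.1   65.    71.4] turn [-0.001 -0.     0.003] shift after turn [-368.9   66.    71.5]
```

Call:
move_arm(travel=[[-30, 5, 0], [-41, 7.5, 0], [-41, 7.5, 0], [-41, 7.5, 0], [-41, 7.5, 0], [-41, 7.5, 0], [-41, 7.5, 10], [-41, 7.5, 20], [-32, 5, 20], [-20, 2.5, 21], [0, 0, 0], [0, 0, 0]], turn=[[0, 0, 0], [0, 0, 0], [0, 0, 0], [0, 0, 0], [0, 0, 0], [0, 0, 0], [0, 0, 0], [0, 0, 0], [0, 0, 0], [0, 0, 0], [0, 0, 0], [0, 0, 0]])

```text
t: 7.4
ee_pos: [0.6432, 0.2062, 0.1798]
eef_rot: [1.821, -2.56, 0.001]
ft_force: [0.3, -0.3, -1.4]
width: 0.0147
finger_force: 59.9
```

```bash
python3 -c "
from h import *
plan([641.4,207.3,110],161)
c=viewer.calibration('side');p,d=viewer.grab_frame('side'); W=cloud(d,c)
hsv=cv2.cvtColor(p,cv2.COLOR_RGB2HSV);H,S,V=[hsv[...,i].astype(int) for i in range(3)]
m=((H<6)|(H>172))&(S>150)&(V>40)&(W[...,2]>.1)&(W[...,1]>.1)
q=W[m];print(len(q),q.min(0),q.max(0))
t=m&(W[...,2]>np.percentile(q[:,2],97)-.004); print(cv2.minAreaRect((W[t][:,:2]*1000).astype(np.float32)))
cv2.imwrite('pics/s2.png',cv2.resize(p[130:290,210:410],None,fx=3,fy=3)[:,:,::-1])"
```

```text
pos [643.2 206.2 179.8] shift now [-0.4  2.1 69.8] turn [-0.    -0.    -0.003] shift after turn [-0.4  2.1 69.8]
315 [0.60091846 0.15549151 0.11935283] [0.66556134 0.24857575 0.15772017]
((638.5552368164062, 201.25904846191406), (82.63571166992188, 53.23478317260742), 70.65091705322266)
```

View pics/s2.png

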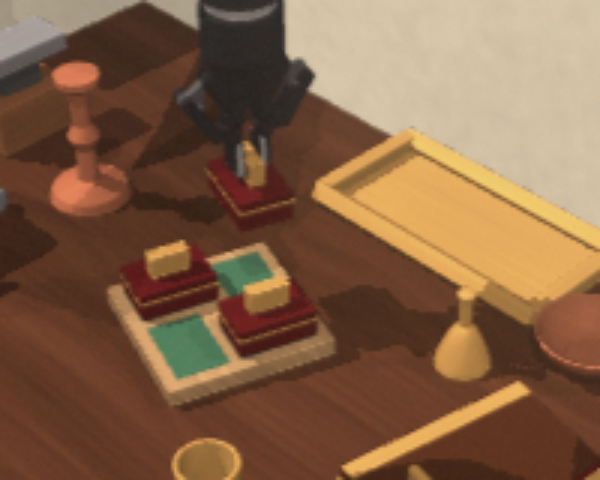

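The crop shows the box held level above the empty rear felt, at crop (250,185), with its length along the felt. I'll lower it, then compare it with its neighbours in the same camera.

Call:
move_arm(travel=[[0, 2, 14], [0, 0, 14], [0, 0, 14], [0, 0, 14], [0, 0, 14], [0, 0, 0]], turn=[[0, 0, 0], [0, 0, 0], [0, 0, 0], [0, 0, 0], [0, 0, 0], [0, 0, 0]])

```text
t: 8.2
ee_pos: [0.6404, 0.2074, 0.1076]
eef_rot: [1.82, -2.557, -0.001]
ft_force: [-0.2, -0.0, -1.2]
width: 0.0145
finger_force: 60.0
```

```bash
cat > chk.py <<'E'
from h import *
def tops(n,bands):
    c=viewer.calibration(n);p,d=viewer.grab_frame(n); W=cloud(d,c)
    hsv=cv2.cvtColor(p,cv2.COLOR_RGB2HSV);H,S,V=[hsv[...,i].astype(int) for i in range(3)]
    red=((H<6)|(H>172))&(S>150)&(V>40)
    for z in bands:
        m=red&(abs(W[...,2]-z)<.005)&(W[...,1]>.05)&(W[...,0]>.45)&(W[...,0]<.75)&(W[...,1]<.32)
        k,l,st,ce=cv2.connectedComponentsWithStats(m.astype(np.uint8))
        for i in range(1,k):
            if st[i,4]>60:
                r=cv2.minAreaRect((W[l==i][:,:2]*1000).astype(np.float32)); print(n,"z",round(1000*np.median(W[l==i][:,2])),np.round(ce[i]),np.round(r[0],1),np.round(r[1],1),round(r[2],1))
E
python3 -c "
from chk import *
plan([641.4,207.3,83],161)
tops('side',[.052,.080]);tops('top',[.052,.08])"
```

```text
pos [640.4 207.4 107.6] shift now [-0.2 -1.  24.6] turn [ 0.002 -0.002 -0.002] shift after turn [-0.2 -1.  24.6]
side z 53 [266. 222.] [569.6 246.7] [58.6 80.2] 70.8
side z 53 [299. 234.] [601.7 143.5] [67.4 80.2] 71.4
side z 80 [293. 212.] [636.6 203.6] [83.9 54.2] 69.2
top z 52 [260. 222.] [604.4 139. ] [52.6 76.3] 71.0
top z 79 [240. 209.] [633.1 183.6] [39.7 52.7] 67.8
```

Call:
move_arm(travel=[[-1, -1, 8], [0, 0, 8], [0, 0, 6], [0, 0, 2], [0, 0, 1.5], [0, 0, 0]], turn=[[0, 0, 0], [0, 0, 0], [0, 0, 0], [0, 0, 0], [0, 0, 0], [0, 0, 0]])

```text
t: 9.05
ee_pos: [0.6425, 0.2083, 0.0838]
eef_rot: [-1.822, 2.559, -0.0]
ft_force: [0.4, 0.0, -1.9]
width: 0.0149
finger_force: 60.0
```

Call:
move_arm(travel=[[0, 0, 1], [0, 0, 1], [0, 0, 0.5], [0, 0, 0]], turn=[[0, 0, 0], [0, 0, 0], [0, 0, 0], [0, 0, 0]])

```text
t: 9.55
ee_pos: [0.6424, 0.2083, 0.0816]
eef_rot: [-1.822, 2.559, -0.0]
ft_force: [-1.6, 0.1, 1.5]
width: 0.0147
finger_force: 60.3
```

Contact is felt, so I release and retreat.

Call:
move_arm(travel=[[0, 0, 0], [0, 0, 0], [0, 0, 0], [0, 0, -6], [0, 0, -15], [0, 0, -25], [0, 0, -30], [0, 0, -30], [0, 0, -30], [0, 0, 0]], turn=[[0, 0, 0], [0, 0, 0], [0, 0, 0], [0, 0, 0], [0, 0, 0], [0, 0, 0], [0, 0, 0], [0, 0, 0], [0, 0, 0], [0, 0, 0]], grip=-0.2)

```text
t: 10.8
ee_pos: [0.6437, 0.2087, 0.2213]
eef_rot: [-1.819, 2.555, -0.003]
ft_force: [0.3, -0.8, 0.6]
width: 0.0341
finger_force: 0.0
```

```bash
python3 -c "
from chk import *
plan([567.6,-275.3,217],86)
print(telemetry.observe()['width']); tops('side',[.052])"
```

```text
pos [643.7 208.7 221.3] shift now [482.2 -86.5   3. ] turn [-0.002  0.006  1.307] shift after turn [  42.2 -488.1    4.3]
0.03412025774999732
side z 53 [296. 227.] [617.9 182.3] [147.7  79.2] 67.4
side z 53 [265. 222.] [569.5 245.9] [59.  78.6] 69.3
```

Call:
move_arm(travel=[[0, 0, 0], [0, 0, 0], [0, 0, 0], [0, 0, 0], [0, 0, 0], [0, 0, 0], [0, 0, 0], [0, 0, 0], [3, -30, 0], [4, -45, 0], [4, -50, 0], [4, -50, 0]], turn=[[0, 0, 0.164], [0, 0, 0.164], [0, 0, 0.164], [0, 0, 0.164], [0, 0, 0.164], [0, 0, 0.164], [0, 0, 0.164], [0, 0, 0.164], [0, 0, 0], [0, 0, 0], [0, 0, 0], [0, 0, 0]])

```text
t: 12.35
ee_pos: [0.6135, 0.0335, 0.2165]
eef_rot: [-0.117, -3.138, 0.0]
ft_force: [0.7, -0.2, 0.5]
width: 0.0342
finger_force: 0.0
```

Call:
move_arm(travel=[[4.5, -50, 0], [4.5, -50, 0], [4.5, -50, 0], [4.5, -50, 0], [4.5, -50, 0], [3, -40, 0], [1, -23, 5], [0, 0, 0], [0, 0, 0]], turn=[[0, 0, 0], [0, 0, 0], [0, 0, 0], [0, 0, 0], [0, 0, 0], [0, 0, 0], [0, 0, 0], [0, 0, 0], [0, 0, 0]])

```text
t: 13.48
ee_pos: [0.5647, -0.2742, 0.2119]
eef_rot: [-0.116, -3.139, -0.001]
ft_force: [0.1, -0.7, 0.2]
width: 0.0341
finger_force: 0.0
```

```bash
python3 -c "
from chk import *
plan([567.6,-275.3,162],85.7)
tops('top',[.052])"
```

```text
pos [ 564.7 -274.2  211.9] shift now [-3.1 -0.9 49.9] turn [ 0.001 -0.001  0.001] shift after turn [-3.  -0.8 49.9]
top z 52 [233. 207.] [642.2 202.6] [79.2 51.8] 71.1
top z 52 [260. 222.] [604.6 139.6] [53.7 76.9] 71.7
top z 52 [215. 236.] [573.2 244.1] [53.1 76.2] 71.6
```

```bash
cat > slabchk.py <<'E'
from h import *
c=viewer.calibration("top");p,d=viewer.grab_frame("top");W=cloud(d,c);z=W[...,2]
hsv=cv2.cvtColor(p,cv2.COLOR_RGB2HSV);H,S,V=[hsv[...,i].astype(int) for i in range(3)]
roi=np.zeros(d.shape,bool);roi[180:320,185:300]=1
red=roi&((H<6)|(H>172))&(S>150)&(V>50);brass=roi&(H>18)&(H<32)&(S>130)&(V>110)
rf=cv2.morphologyEx((red|brass).astype(np.uint8),cv2.MORPH_OPEN,np.ones((3,3)))>0
for r in rects(rf&(z>.04)&(z<.09),c,.052): print("box",*r)
for r in rects(brass&(z>.062)&(z<.09),c,.076): print("rib",*r)
E
python3 slabchk.py
```

```text
box 214 235 [573.2 243.8] [52.9 76.4] 71.6
box 259 221 [604.5 139.3] [53.6 76.4] 71.2
box 232 206 [641.7 201.6] [79.5 51.7] 71.1
rib 211 235 [572.7 244.8] [17.  38.5] 69.4
rib 257 220 [603.9 139.7] [15.3 38.8] 71.1
rib 230 204 [642.1 202. ] [41.1 16.1] 70.3
```

Both the box and rib fits put the placed box about 5 mm short along slab y, so the camera reads about 5 mm off from the arm in y. I'll measure this offset with the second box in hand, then correct.

Call:
move_arm(travel=[[-3, 2, 12], [0, 0, 15], [0, 0, 12], [0, 0, 5], [0, 0, 5], [0, 0, 0], [0, 0, 0]], turn=[[0, 0, 0], [0, 0, 0], [0, 0, 0], [0, 0, 0], [0, 0, 0], [0, 0, 0], [0, 0, 0]], grip=0)

```text
t: 14.45
ee_pos: [0.5679, -0.2736, 0.1637]
eef_rot: [0.118, 3.139, -0.001]
ft_force: [1.0, -0.5, 0.3]
width: 0.0426
finger_force: 0.0
```

Call:
move_arm(travel=[[0, 0, 0], [0, 0, 0], [0, 0, 0], [0, 0, 0], [0, 0, 0], [0, 0, 0]], turn=[[0, 0, 0], [0, 0, 0], [0, 0, 0], [0, 0, 0], [0, 0, 0], [0, 0, 0]], grip=-1)

```text
t: 15.2
ee_pos: [0.5679, -0.2737, 0.1637]
eef_rot: [0.118, 3.139, -0.001]
ft_force: [0.0, -2.1, 5.4]
width: 0.0148
finger_force: 60.9
```

Run:
```python
from h import *
for n in("top","side"):
    c=viewer.calibration(n);p,d=viewer.grab_frame(n);W=cloud(d,c)
    hsv=cv2.cvtColor(p,cv2.COLOR_RGB2HSV);H,S,V=[hsv[...,i].astype(int) for i in range(3)]
    m=((H<6)|(H>172))&(S>150)&(V>40)&(abs(W[...,2]-.134)<.005)&(W[...,1]<-.15)&(W[...,0]>.45)
    r=cv2.minAreaRect((W[m][:,:2]*1000).astype(np.float32)); print(n,m.sum(),r)
f=np.load("pics/side0.npz");p,d=f["p"],f["d"];W=cloud(d,c)
hsv=cv2.cvtColor(p,cv2.COLOR_RGB2HSV);H,S,V=[hsv[...,i].astype(int) for i in range(3)]
m=((H<6)|(H>172))&(S>150)&(V>40)&(abs(W[...,2]-.134)<.005)&(W[...,1]<-.22)&(W[...,0]>.45)
print("side before",m.sum(),cv2.minAreaRect((W[m][:,:2]*1000).astype(np.float32)))
```

```text
top 323 ((568.241943359375, -274.22625732421875), (53.14657974243164, 79.78572845458984), 88.51620483398438)
side 378 ((563.212890625, -274.04791259765625), (54.52317428588867, 81.46688842773438), 85.7325210571289)
side before 436 ((563.3917236328125, -274.4450988769531), (55.52436065673828, 83.98937225341797), 88.77800750732422)
```

Call:
move_arm(travel=[[0, 0, -12], [0, 0, -15], [0, 0, -15], [0, 0, -6], [0, 0, -6], [0, 0, -6], [0, 0, -6], [0, 0, -6], [0, 0, -6], [0, 0, -6], [0, 0, -6], [0, 0, 0]], turn=[[0, 0, 0], [0, 0, 0], [0, 0, 0], [0, 0, -0.164], [0, 0, -0.164], [0, 0, -0.164], [0, 0, -0.164], [0, 0, -0.164], [0, 0, -0.164], [0, 0, -0.164], [0, 0, -0.164], [0, 0, 0]])

```text
t: 16.8
ee_pos: [0.568, -0.2736, 0.2545]
eef_rot: [-1.82, 2.56, -0.002]
ft_force: [-0.7, -0.4, -2.2]
width: 0.015
finger_force: 60.0
```

```bash
python3 -c "
from h import *
plan([535.9,181.4,180],161)"
```

```text
pos [ 568.  -273.6  254.5] shift now [-419.2  179.9   74.2] turn [-0.001 -0.    -0.003] shift after turn [-419.7  178.5   74.5]
```

Call:
move_arm(travel=[[-30, 13, 0], [-45, 19, 0], [-45, 19, 0], [-45, 19, 0], [-45, 19, 0], [-45, 19, 0], [-45, 19, 0], [-45, 19, 15], [-40, 17, 20], [-25, 11, 20], [-10, 4, 20], [0, 0, 0]], turn=[[0, 0, 0], [0, 0, 0], [0, 0, 0], [0, 0, 0], [0, 0, 0], [0, 0, 0], [0, 0, 0], [0, 0, 0], [0, 0, 0], [0, 0, 0], [0, 0, 0], [0, 0, 0]])

```text
t: 18.3
ee_pos: [0.5361, 0.1821, 0.1771]
eef_rot: [1.818, -2.559, -0.001]
ft_force: [-1.2, 0.3, -1.6]
width: 0.0147
finger_force: 59.9
```

```bash
python3 -c "
from h import *
plan([535.9,181.4,110],161)"
```

```text
pos [536.1 182.1 177.1] shift now [ 0.6 -0.2 67.1] turn [ 0.002 -0.002 -0.004] shift after turn [ 0.7 -0.1 67.1]
```

Call:
move_arm(travel=[[0, 0, 15], [0, 0, 20], [0, 0, 20], [0, 0, 10], [0, 0, 0], [0, 0, 0]], turn=[[0, 0, 0], [0, 0, 0], [0, 0, 0], [0, 0, 0], [0, 0, 0], [0, 0, 0]])

```text
t: 19.05
ee_pos: [0.5376, 0.1816, 0.1141]
eef_rot: [-1.82, 2.559, -0.001]
ft_force: [-0.2, -0.2, -0.9]
width: 0.0148
finger_force: 60.1
```

```bash
python3 -c "
from chk import *
plan([535.9,181.4,83],161)
tops('top',[.052,.081])
p,d=viewer.grab_frame('side');cv2.imwrite('pics/s3.png',cv2.resize(p[150:290,210:410],None,fx=3,fy=3)[:,:,::-1])"
```

```text
pos [537.6 181.6 114.1] shift now [ 0.8  1.6 31.1] turn [-0.001  0.001 -0.003] shift after turn [ 0.7  1.6 31.1]
top z 52 [237. 205.] [641.8 202.6] [78.8 52. ] 71.1
top z 52 [260. 222.] [604.5 140. ] [53.5 77.6] 71.2
top z 84 [252. 253.] [530.7 154.7] [33.1 49.5] 68.3
```

View pics/s3.png

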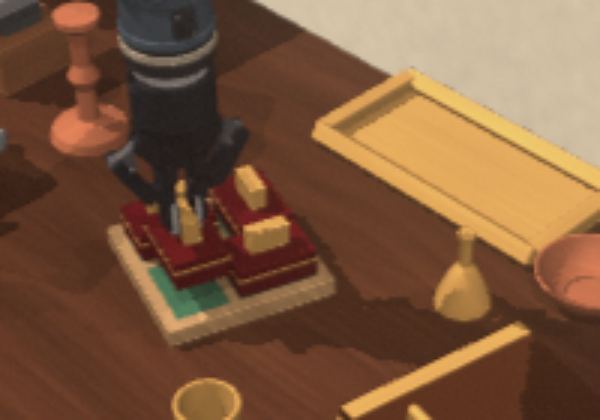

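The crop shows the second box at (190,255) above the near felt, aligned and clear of both neighbours.

Call:
move_arm(travel=[[1, 1.5, 8], [0, 0, 10], [0, 0, 7], [0, 0, 3], [0, 0, 2], [0, 0, 1.5], [0, 0, 0.5], [0, 0, 0]], turn=[[0, 0, 0], [0, 0, 0], [0, 0, 0], [0, 0, 0], [0, 0, 0], [0, 0, 0], [0, 0, 0], [0, 0, 0]])

```text
t: 20.15
ee_pos: [0.5355, 0.1812, 0.0816]
eef_rot: [-1.822, 2.559, -0.0]
ft_force: [-0.1, -1.5, 1.4]
width: 0.0149
finger_force: 60.4
```

Contact again, so I release, rise, and check both.

Call:
move_arm(travel=[[0, 0, 0], [0, 0, 0], [0, 0, 0], [0, 0, -6], [0, 0, -15], [0, 0, -20], [0, 0, -20], [0, 20, -20], [0, 30, -10], [0, 30, 0], [0, 20, 0], [0, 0, 0]], turn=[[0, 0, 0], [0, 0, 0], [0, 0, 0], [0, 0, 0], [0, 0, 0], [0, 0, 0], [0, 0, 0], [0, 0, 0], [0, 0, 0], [0, 0, 0], [0, 0, 0], [0, 0, 0]], grip=-0.2)

```text
t: 21.65
ee_pos: [0.4401, 0.2143, 0.173]
eef_rot: [-1.823, 2.558, -0.0]
ft_force: [0.1, 0.2, 0.3]
width: 0.034
finger_force: 0.0
```

```bash
python3 slabchk.py; python3 -c "
from h import *
plan([642,205,170],161)"
```

```text
box 243 250 [537.  176.4] [78.7 50.3] 71.2
box 214 235 [573.1 243.8] [52.9 76.2] 71.6
box 259 221 [604.2 139.4] [53.6 77.4] 71.2
box 232 206 [641.7 201.6] [79.5 51.7] 71.1
rib 242 250 [536.6 175.8] [40.  15.2] 70.4
rib 212 234 [573.3 244.4] [17.5 38.4] 71.5
rib 257 220 [604.1 139.3] [16.1 39.5] 71.1
rib 230 204 [641.7 202.2] [41.1 15.4] 70.3
pos [441.  214.2 172.9] shift now [ -56.9 -193.     3.1] turn [-0.001  0.001 -0.001] shift after turn [ -56.7 -193.1    2.9]
```

Call:
move_arm(travel=[[-12, -38, 0], [-15, -48, 0], [-15, -48, 0], [-12, -38, 0], [-6, -20, 10], [0, 0, 20], [0, 0, 20], [0, 0, 0], [0, 0, 0]], turn=[[0, 0, 0], [0, 0, 0], [0, 0, 0], [0, 0, 0], [0, 0, 0], [0, 0, 0], [0, 0, 0], [0, 0, 0], [0, 0, 0]], grip=-0.2)

```text
t: 22.82
ee_pos: [0.6426, 0.2075, 0.1228]
eef_rot: [-1.821, 2.559, -0.001]
ft_force: [0.2, 0.2, 0.8]
width: 0.034
finger_force: 0.0
```

```bash
python3 -c "
from h import *
plan([642.4,208.3,83],161)"
```

```text
pos [642.6 207.5 122.8] shift now [-0.6  0.5 39.8] turn [-0.001  0.    -0.002] shift after turn [-0.6  0.5 39.8]
```

Call:
move_arm(travel=[[0, 0, 12], [0, 0, 15], [0, 0, 10], [0, 0, 3], [0, 0, 0]], turn=[[0, 0, 0], [0, 0, 0], [0, 0, 0], [0, 0, 0], [0, 0, 0]])

```text
t: 23.45
ee_pos: [0.6419, 0.2078, 0.0821]
eef_rot: [1.822, -2.559, -0.0]
ft_force: [0.1, -0.7, -0.0]
width: 0.034
finger_force: 0.0
```

Call:
move_arm(travel=[[0, 0, 0], [0, 0, 0], [0, 0, 0], [0, 0, 0], [0, 0, -5], [0, 0, 0]], turn=[[0, 0, 0], [0, 0, 0], [0, 0, 0], [0, 0, 0], [0, 0, 0], [0, 0, 0]], grip=-1)

```text
t: 24.2
ee_pos: [0.642, 0.2077, 0.0874]
eef_rot: [1.822, -2.559, 0.0]
ft_force: [0.4, 0.4, -2.1]
width: 0.0145
finger_force: 59.1
```

```bash
python3 -c "
from h import *
plan([642.1,213.7,83],161)"
```

```text
pos [642.  207.7  87.4] shift now [-5.7  1.9  4.4] turn [-0.    -0.    -0.002] shift after turn [-5.7  1.9  4.4]
```

Call:
move_arm(travel=[[-3, 1, 0], [-2, 1, 0], [0, 0, 2.5], [0, 0, 1.5], [0, 0, 1], [0, 0, 0.5], [0, 0, 0]], turn=[[0, 0, 0], [0, 0, 0], [0, 0, 0], [0, 0, 0], [0, 0, 0], [0, 0, 0], [0, 0, 0]])

```text
t: 25.08
ee_pos: [0.6415, 0.2131, 0.0829]
eef_rot: [-1.822, 2.559, -0.0]
ft_force: [-4.8, -0.9, 7.2]
width: 0.0146
finger_force: 60.3
```

Call:
move_arm(travel=[[0, 0, 0], [0, 0, 0], [0, 0, 0], [0, 0, -6], [0, 0, -15], [0, 0, -25], [0, 0, -30], [0, 0, -30], [0, 0, -20], [0, 0, -10], [0, 0, 0]], turn=[[0, 0, 0], [0, 0, 0], [0, 0, 0], [0, 0, 0], [0, 0, 0], [0, 0, 0], [0, 0, 0.1], [0, 0, 0.1], [0, 0, 0], [0, 0, 0], [0, 0, 0]], grip=-0.2)

```text
t: 26.45
ee_pos: [0.6419, 0.2132, 0.2187]
eef_rot: [-1.557, 2.727, -0.001]
ft_force: [-0.8, 0.3, 0.4]
width: 0.0339
finger_force: 0.0
```

```bash
python3 -c "
from h import *
plan([472,-204,230],168.8)"
```

```text
pos [641.9 213.2 218.7] shift now [445.7 -65.9 -11.7] turn [-0.001  0.001 -0.338] shift after turn [442.3  85.7 -11.3]
```

Call:
move_arm(travel=[[0, 0, 0], [0, 0, 0], [0, 0, 0], [35, 7, 0], [50, 10, 0], [50, 10, 0], [50, 10, 0], [50, 10, 0], [50, 10, 0], [50, 10, 0], [50, 9, 0], [35, 6, 0]], turn=[[0, 0, -0.112], [0, 0, -0.113], [0, 0, -0.113], [0, 0, 0], [0, 0, 0], [0, 0, 0], [0, 0, 0], [0, 0, 0], [0, 0, 0], [0, 0, 0], [0, 0, 0], [0, 0, 0]], grip=0.1)

```text
t: 27.95
ee_pos: [0.4781, -0.1845, 0.217]
eef_rot: [1.992, -2.428, -0.002]
ft_force: [0.8, 0.3, 0.5]
width: 0.0471
finger_force: 0.0
```

```bash
python3 slabchk.py; python3 -c "
from h import *
plan([472,-204,180],168.8)"
```

```text
box 243 250 [536.7 175.9] [78.5 50.1] 71.3
box 214 235 [573.1 244.2] [53.  76.2] 70.8
box 259 221 [604. 139.] [52.9 77.2] 71.2
box 229 206 [641.6 207.7] [77.4 50.9] 70.3
rib 241 250 [536.5 176.2] [39.1 14.4] 72.9
rib 211 235 [573.  244.5] [17.5 39.1] 71.5
rib 257 220 [603.9 139.7] [15.4 38.8] 71.1
rib 227 205 [641.4 207.8] [41.2 15.4] 70.3
pos [ 477.2 -187.   217. ] shift now [17.6  1.7 37.1] turn [ 0.002 -0.002 -0.002] shift after turn [17.6  1.8 37. ]
```

Call:
move_arm(travel=[[10, 3, 5], [7, 2, 12], [0, 0, 15], [0, 0, 15], [0, 0, 0]], turn=[[0, 0, 0], [0, 0, 0], [0, 0, 0], [0, 0, 0], [0, 0, 0]])

```text
t: 28.62
ee_pos: [0.4707, -0.1978, 0.1692]
eef_rot: [1.994, -2.426, -0.004]
ft_force: [-1.1, -0.4, 0.6]
width: 0.047
finger_force: 0.0
```

```bash
python3 -c "
from h import *
plan([470,-204,144],168.8)
p,d=viewer.grab_frame('side');cv2.imwrite('pics/s4.png',cv2.resize(p[200:380,290:450],None,fx=3.3,fy=3.3)[:,:,::-1])"
```

```text
pos [ 470.7 -197.8  169.2] shift now [ 6.3 -0.6 25.2] turn [0.003 0.001 0.001] shift after turn [ 6.3 -0.5 25.2]
```

View pics/s4.png

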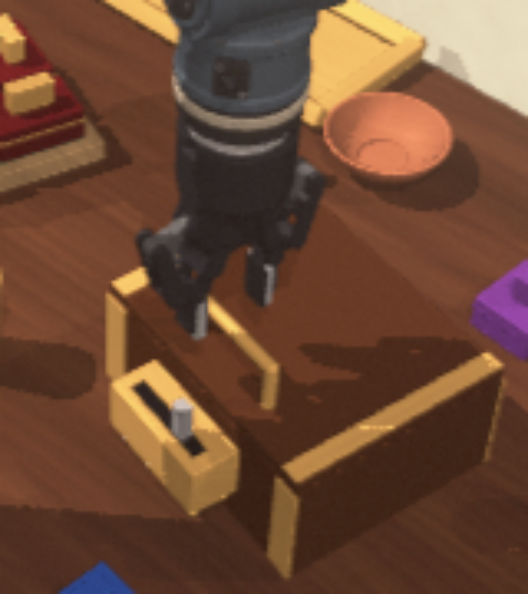

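The crop shows the two open fingers (200,310) and (262,285) straddling the bar at about (235,320). The slide tab is clear at (182,418).

Call:
move_arm(travel=[[6, -0.5, 7], [0, 0, 8], [0, 0, 8], [0, 0, 2], [0, 0, 0]], turn=[[0, 0, 0], [0, 0, 0], [0, 0, 0], [0, 0, 0], [0, 0, 0]])

```text
t: 29.3
ee_pos: [0.4707, -0.2046, 0.1457]
eef_rot: [1.994, -2.428, -0.0]
ft_force: [0.3, 0.4, -0.9]
width: 0.0471
finger_force: 0.0
```

Call:
move_arm(travel=[[0, 0, 0], [0, 0, 0], [0, 0, 0], [0, 0, 0], [0, 0, 0], [0, 0, 0]], turn=[[0, 0, 0], [0, 0, 0], [0, 0, 0], [0, 0, 0], [0, 0, 0], [0, 0, 0]], grip=-1)

```text
t: 30.05
ee_pos: [0.4709, -0.2047, 0.1461]
eef_rot: [-1.994, 2.428, -0.001]
ft_force: [-0.3, 1.3, 5.5]
width: 0.0079
finger_force: 58.7
```

Try the lid gently.

Call:
move_arm(travel=[[0, -0.5, -2], [0, -0.5, -2], [0, -0.5, -2], [0, 0, 0]], turn=[[0, 0, 0], [0, 0, 0], [0, 0, 0], [0, 0, 0]])

```text
t: 30.55
ee_pos: [0.4725, -0.205, 0.1515]
eef_rot: [1.994, -2.428, -0.0]
ft_force: [5.3, -1.4, -8.1]
width: 0.0078
finger_force: 58.7
```

Call:
move_arm(travel=[[0, -0.5, -1.5], [0, -0.5, -1.5], [0, -0.5, -1.5], [0, 0, 0]], turn=[[0, 0, 0], [0, 0, 0], [0, 0, 0], [0, 0, 0]])

```text
t: 31.05
ee_pos: [0.4729, -0.205, 0.1529]
eef_rot: [1.992, -2.426, -0.006]
ft_force: [9.7, -4.7, -36.2]
width: 0.0073
finger_force: 58.2
```

The force rises to 36 N within a few mm: the lid is caught. I lower it and release.

Call:
move_arm(travel=[[0, 1, 3], [0, 1, 4], [0, 1, 3.5], [0, 0, 0], [0, 0, 0]], turn=[[0, 0, 0], [0, 0, 0], [0, 0, 0], [0, 0, 0], [0, 0, 0]])

```text
t: 31.68
ee_pos: [0.4708, -0.2047, 0.1462]
eef_rot: [-1.994, 2.428, -0.001]
ft_force: [1.8, 0.3, -0.0]
width: 0.0078
finger_force: 62.0
```

Call:
move_arm(travel=[[0, 0, 0], [0, 0, 0], [0, 0, 0], [0, 0, -6], [0, 0, -12], [0, 0, -15], [0, 0, -12], [0, 0, 0]], turn=[[0, 0, 0], [0, 0, 0], [0, 0, 0], [0, 0, 0], [0, 0, 0], [0, 0, 0], [0, 0, 0], [0, 0, 0]], grip=0)

```text
t: 32.67
ee_pos: [0.4714, -0.2049, 0.1922]
eef_rot: [-1.993, 2.427, -0.003]
ft_force: [0.7, -0.2, -0.5]
width: 0.0427
finger_force: 0.0
```

```bash
python3 -c "
from h import *
plan([417,-238,150],168.8)"
```

```text
pos [ 471.4 -204.9  192.2] shift now [43.  47.  42.1] turn [-0.002 -0.001 -0.   ] shift after turn [43.  46.9 42.2]
```

Call:
move_arm(travel=[[20, 23, 0], [23, 27, 0], [0, 0, 15], [0, 0, 20], [0, 0, 20], [0, 0, 10], [0, 0, 0], [0, 0, 0]], turn=[[0, 0, 0], [0, 0, 0], [0, 0, 0], [0, 0, 0], [0, 0, 0], [0, 0, 0], [0, 0, 0], [0, 0, 0]], grip=-1)

```text
t: 33.67
ee_pos: [0.4137, -0.2372, 0.1264]
eef_rot: [-1.994, 2.428, -0.001]
ft_force: [0.1, 0.4, -0.2]
width: 0.0002
finger_force: 0.0
```

```bash
python3 -c "
from h import *
plan([413.7,-237.5,113],168.8)
p,d=viewer.grab_frame('side');cv2.imwrite('pics/s5.png',cv2.resize(p[230:380,290:450],None,fx=3.3,fy=3.3)[:,:,::-1])"
```

```text
pos [ 413.7 -237.2  126.4] shift now [ 0.3 -0.1 13.4] turn [-0.001 -0.    -0.   ] shift after turn [ 0.3 -0.1 13.4]
```

View pics/s5.png

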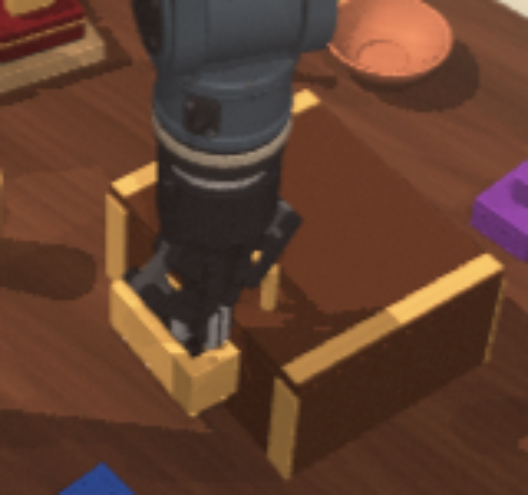

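The closed fingertips stand over the right end of the lock case at (210,335), right of the tab. I shift 6 mm forward for room to the handle, lower, and push left.

Call:
move_arm(travel=[[0, 6, 0], [0, 0, 5], [0, 0, 5], [0, 0, 0], [-5, 0, 0], [-5, 0, 0], [-4, 0, 0], [-4, 0, 0], [0, 0, 0]], turn=[[0, 0, 0], [0, 0, 0], [0, 0, 0], [0, 0, 0], [0, 0, 0], [0, 0, 0], [0, 0, 0], [0, 0, 0], [0, 0, 0]])

```text
t: 34.85
ee_pos: [0.4111, -0.2179, 0.1159]
eef_rot: [-1.994, 2.427, -0.0]
ft_force: [0.4, -0.4, -0.8]
width: -0.0
finger_force: 0.0
```

Call:
move_arm(travel=[[-4, 0, 0], [-4, 0, 0], [-4, 0, 0], [-4, 0, 0], [-3, 0, 0], [-2, 0, 0], [0, 0, 0]], turn=[[0, 0, 0], [0, 0, 0], [0, 0, 0], [0, 0, 0], [0, 0, 0], [0, 0, 0], [0, 0, 0]])

```text
t: 35.72
ee_pos: [0.415, -0.1973, 0.1158]
eef_rot: [-1.994, 2.427, 0.0]
ft_force: [0.1, 0.3, 0.5]
width: 0.0
finger_force: 0.1
```

```bash
python3 -c "
from h import *
s=telemetry.observe();print(s['ft_force']);plan([405.8+.6,-236.3+45,117],168.8)"
```

```text
[0.08158937 0.27106998 0.52293758]
pos [ 415.  -197.3  115.8] shift now [-4.2  9.7 -1.2] turn [0. 0. 0.] shift after turn [-4.2  9.7 -1.2]
```

Call:
move_arm(travel=[[-2, 0, 0], [-2, 0, 0]], turn=[[0, 0, 0], [0, 0, 0]])

```text
t: 35.98
ee_pos: [0.4157, -0.1937, 0.1158]
eef_rot: [1.994, -2.428, 0.0]
ft_force: [-0.3, -1.8, 0.9]
width: -0.0
finger_force: 1.0
```

```bash
python3 -c "
from h import *
s=telemetry.observe();print(s['ft_force'])
for n in ('side','top'):
    c=viewer.calibration(n);p,d=viewer.grab_frame(n);W=cloud(d,c)
    hsv=cv2.cvtColor(p,cv2.COLOR_RGB2HSV)
    m=(hsv[...,1]<60)&(hsv[...,2]>110)&(W[...,2]>.08)&(W[...,2]<.12)&(W[...,0]<.45)&(W[...,0]>.38)&(W[...,1]>-.26)&(W[...,1]<-.15)
    print(n,m.sum(),W[m].mean(0) if m.any() else 0,W[m][:,1].max() if m.any() else 0)
    if n=='side': cv2.imwrite('pics/s6.png',cv2.resize(p[270:360,300:400],None,fx=6,fy=6)[:,:,::-1])
"
```

```text
[-0.26735179 -1.75478936  0.86386136]
side 20 [ 0.41312764 -0.203896    0.11019382] -0.20102747298573256
top 19 [ 0.4281137  -0.17639081  0.1010316 ] -0.1739566007987946
```

View pics/s6.png

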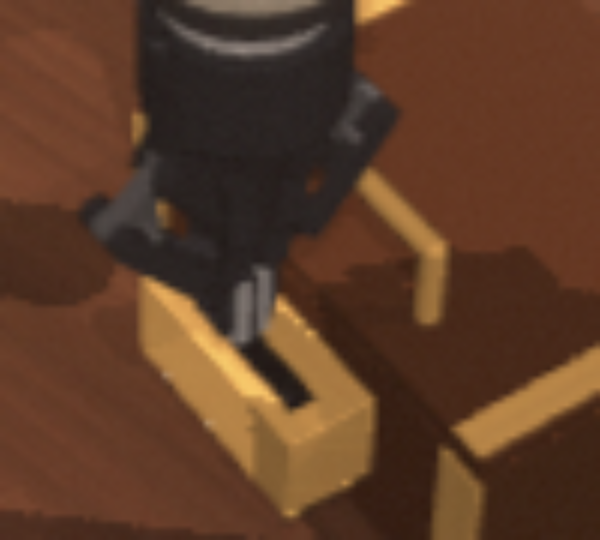

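The crop shows the slot (270,370) empty to the right of the fingers. The top view puts the tab at (428,−176) mm, against (427,−178) expected at the left stop. I'll press a little further to feel the stop.

Call:
move_arm(travel=[[-1, 0, 0], [-1, 0, 0], [0, 0, 0]], turn=[[0, 0, 0], [0, 0, 0], [0, 0, 0]])

```text
t: 36.45
ee_pos: [0.4162, -0.1917, 0.1158]
eef_rot: [-1.994, 2.428, 0.0]
ft_force: [-0.7, -1.9, 0.2]
width: 0.0002
finger_force: 0.7
```

Call:
move_arm(travel=[[-1.5, 0, 0], [-1.5, 0, 0], [0, 0, 0]], turn=[[0, 0, 0], [0, 0, 0], [0, 0, 0]])

```text
t: 36.83
ee_pos: [0.4164, -0.1908, 0.1159]
eef_rot: [1.989, -2.426, 0.005]
ft_force: [-4.5, -13.5, -1.7]
width: 0.0001
finger_force: 7.3
```

The stop is felt at 14 N. I back off, rise, and return to the handle.

Call:
move_arm(travel=[[6, 0, 0], [0, 0, -15], [0, 0, -25], [0, 0, -25], [0, 0, -15], [0, -20, 0], [5, -25, 0], [0, -6, 0], [0, 0, 0]], turn=[[0, 0, 0], [0, 0, 0], [0, 0, 0], [0, 0, 0], [0, 0, 0], [0, 0, 0], [0, 0, 0], [0, 0, 0], [0, 0, 0]])

```text
t: 37.95
ee_pos: [0.4643, -0.2091, 0.1954]
eef_rot: [1.994, -2.427, -0.002]
ft_force: [-0.1, -0.6, -0.2]
width: 0.0001
finger_force: 0.0
```

```bash
python3 -c "
from h import *
plan([470.9,-204.7,146],168.8)"
```

```text
pos [ 464.3 -209.1  195.4] shift now [-5.6 -5.7 49.4] turn [0.001 0.001 0.   ] shift after turn [-5.6 -5.7 49.4]
```

Call:
move_arm(travel=[[-5.5, -5.5, 0], [0, 0, 0], [0, 0, 10], [0, 0, 12], [0, 0, 12], [0, 0, 10], [0, 0, 5], [0, 0, 0]], turn=[[0, 0, 0], [0, 0, 0], [0, 0, 0], [0, 0, 0], [0, 0, 0], [0, 0, 0], [0, 0, 0], [0, 0, 0]], grip=0.1)

```text
t: 38.95
ee_pos: [0.471, -0.2051, 0.1465]
eef_rot: [1.994, -2.427, -0.001]
ft_force: [0.6, 0.6, 0.2]
width: 0.0472
finger_force: 0.0
```

Call:
move_arm(travel=[[0, 0, 0], [0, 0, 0], [0, 0, 0], [0, 0, 0], [0, 0, 0], [0, 0, 0]], turn=[[0, 0, 0], [0, 0, 0], [0, 0, 0], [0, 0, 0], [0, 0, 0], [0, 0, 0]], grip=-1)

```text
t: 39.7
ee_pos: [0.4708, -0.2052, 0.1473]
eef_rot: [1.994, -2.428, 0.0]
ft_force: [-3.2, 0.9, 5.6]
width: 0.0077
finger_force: 58.6
```

Call:
move_arm(travel=[[0, -0.5, -2], [0, -0.5, -2], [0, -0.7, -2], [0, -0.8, -2], [0, -0.8, -2], [0, 0, 0]], turn=[[0, 0, 0], [0, 0, 0], [0, 0, 0], [0, 0, 0], [0, 0, 0], [0, 0, 0]])

```text
t: 40.45
ee_pos: [0.474, -0.2058, 0.1568]
eef_rot: [1.993, -2.427, -0.001]
ft_force: [-5.0, -1.0, -2.1]
width: 0.0077
finger_force: 58.6
```

The lid comes free with only about 2 N. Next I work out the arc about the hinge, tilting the tool by 20°.

```bash
cat > arc.py <<'E'
import numpy as np,sys
t0,t1,n,a0,a1=map(float,sys.argv[1:]);n=int(n); off=8.5
th=np.linspace(t0,t1,n+1);al=np.linspace(a0,a1,n+1)   # lid angle, tool tilt
r=np.hypot(155,48);g=np.arctan2(48,155)
bar=np.stack([-r*np.cos(th+g),r*np.sin(th+g)],1)       # chest x, z
zt=np.stack([-np.sin(al),-np.cos(al)],1); yt=np.stack([-np.cos(al),np.sin(al)],1)
tcp=bar-off*zt; d=np.diff(tcp,axis=0)
print([[0,round(float(x@y),1),round(float(x@z),1)] for x,y,z in zip(d,yt,zt)],"turn",-round((a1-a0)/n,4), "total",tcp[-1]-tcp[0])
E
python3 arc.py .065 1.06 24 0 .35
```

```text
[[0, -2.7, -6.2], [0, -2.8, -6.2], [0, -3.0, -6.1], [0, -3.2, -6.0], [0, -3.3, -5.9], [0, -3.5, -5.8], [0, -3.6, -5.7], [0, -3.8, -5.6], [0, -3.9, -5.5], [0, -4.1, -5.4], [0, -4.2, -5.3], [0, -4.4, -5.2], [0, -4.5, -5.1], [0, -4.6, -5.0], [0, -4.8, -4.9], [0, -4.9, -4.7], [0, -5.0, -4.6], [0, -5.1, -4.5], [0, -5.3, -4.3], [0, -5.4, -4.2], [0, -5.5, -4.1], [0, -5.6, -3.9], [0, -5.7, -3.8], [0, -5.8, -3.6]] turn -0.0146 total [120.56739613 100.19908504]
```

Call:
move_arm(travel=[[0, -2.7, -6.2], [0, -2.8, -6.2], [0, -3, -6.1], [0, -3.2, -6], [0, -3.3, -5.9], [0, -3.5, -5.8], [0, -3.6, -5.7], [0, -3.8, -5.6]], turn=[[-0.0146, 0, 0], [-0.0146, 0, 0], [-0.0146, 0, 0], [-0.0146, 0, 0], [-0.0146, 0, 0], [-0.0146, 0, 0], [-0.0146, 0, 0], [-0.0146, 0, 0]])

```text
t: 41.45
ee_pos: [0.5014, -0.2113, 0.2037]
eef_rot: [1.943, -2.367, -0.141]
ft_force: [-9.1, -1.4, 1.7]
width: 0.0078
finger_force: 58.5
```

Call:
move_arm(travel=[[0, -3.9, -5.5], [0, -4.1, -5.4], [0, -4.2, -5.3], [0, -4.4, -5.2], [0, -4.5, -5.1], [0, -4.6, -5], [0, -4.8, -4.9], [0, -4.9, -4.7]], turn=[[-0.0146, 0, 0], [-0.0146, 0, 0], [-0.0146, 0, 0], [-0.0146, 0, 0], [-0.0146, 0, 0], [-0.0146, 0, 0], [-0.0146, 0, 0], [-0.0146, 0, 0]])

```text
t: 42.45
ee_pos: [0.5422, -0.2193, 0.2393]
eef_rot: [1.891, -2.303, -0.272]
ft_force: [-9.7, -0.1, 8.0]
width: 0.0074
finger_force: 58.6
```

Run:
```python
from h import *
s=telemetry.observe();print(s["ft_force"],s["joint_pos"])
c=viewer.calibration("side");p,d=viewer.grab_frame("side")
cv2.imwrite("pics/s7.png",cv2.resize(p[180:390,270:470],None,fx=2.8,fy=2.8)[:,:,::-1])
```

```text
[-9.68865283 -0.0830051   7.96341954] [-0.3651899   0.52461223  0.35524196  1.63336608 -0.03994415 -1.7356935 ]
```

View pics/s7.png

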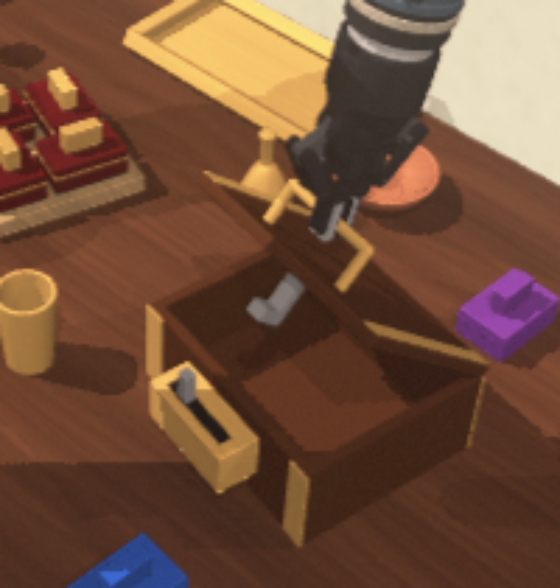

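The crop shows the lid open about 40°, the bar still in the fingers at (335,220), and the slide tab at the left end (188,383). I continue.

Call:
move_arm(travel=[[0, -5, -4.6], [0, -5.1, -4.5], [0, -5.3, -4.3], [0, -5.4, -4.2], [0, -5.5, -4.1], [0, -5.6, -3.9], [0, -5.7, -3.8], [0, -5.8, -3.6], [0, 0, 0], [0, 0, 0]], turn=[[-0.0146, 0, 0], [-0.0146, 0, 0], [-0.0146, 0, 0], [-0.0146, 0, 0], [-0.0146, 0, 0], [-0.0146, 0, 0], [-0.0146, 0, 0], [-0.0146, 0, 0], [0, 0, 0], [0, 0, 0]])

```text
t: 43.75
ee_pos: [0.5924, -0.2294, 0.2599]
eef_rot: [1.836, -2.236, -0.393]
ft_force: [-7.2, -1.6, 16.2]
width: 0.0076
finger_force: 59.8
```

```bash
python3 - <<'E'
from h import *
s=telemetry.observe();print(s["ft_force"],s["ft_torque"])
R=Rn.from_rotvec(s["eef_rot"]).as_matrix()
b=s["ee_pos"]*1000+R[:,2]*8.5; cx=np.array([np.cos(np.radians(-11.2)),np.sin(np.radians(-11.2))])
for c0 in ([536.1,-216.6],[534.5,-216.6]):
    x=(b[:2]-c0)@cx-90; z=b[2]-90; print("bar rel hinge",x,z,"r",np.hypot(x,z),"lid deg",np.degrees(np.arctan2(z,-x)-np.arctan2(48,155)))
for n in("side","top"):   # lid plane from depth
    c=viewer.calibration(n);p,d=viewer.grab_frame(n);W=cloud(d,c)
    q=np.stack([(W[...,0]*1000-535.3)*cx[0]+(W[...,1]*1000+216.6)*cx[1],-(W[...,0]*1000-535.3)*cx[1]+(W[...,1]*1000+216.6)*cx[0],W[...,2]*1000],-1)
    hsv=cv2.cvtColor(p,cv2.COLOR_RGB2HSV)
    m=(q[...,2]>115)&(q[...,2]<260)&(abs(q[...,1])<108)&(q[...,0]>-60)&(q[...,0]<110)&(hsv[...,0]<20)&(hsv[...,1]>100)&(hsv[...,2]<190)
    if m.sum()>60:
        P=q[m]; k=cv2.fitLine(P[:,[0,2]].astype(np.float32),cv2.DIST_HUBER,0,.01,.01).ravel(); print(n,m.sum(),"lid deg",np.degrees(np.arctan2(abs(k[1]),abs(k[0]))),k)
E
python3 slabchk.py | grep box
```

```text
[-7.2363401  -1.56013199 16.19311686] [0.06477722 2.40836178 0.16655461]
bar rel hinge -35.23087606213402 161.884688124706 r 165.67397767102344 lid deg 60.51562518231378
bar rel hinge -33.66134781357529 161.884688124706 r 165.34732712039775 lid deg 61.04706279797796
side 1291 lid deg 62.07868 [  0.46825862  -0.8835915   28.462202   200.20476   ]
top 1173 lid deg 59.867527 [  0.5020009  -0.8648671  57.41348   174.54778  ]
box 243 250 [536.7 175.9] [78.5 50.1] 71.3
box 214 235 [573.  244.3] [52.7 76.2] 70.4
box 259 221 [603.9 139.3] [52.6 77.3] 71.8
box 229 206 [641.2 207.9] [77.4 51.6] 70.3
```

The lid stands at about 60° by three estimates, the forces are mild, and the boxes are in place. Handing in.

```bash
python3 -c "
from station import robot
print(robot.hand_in())"
```

```text
the job is handed in; nothing more can be done
None
```

I handed the job in at about 44 s: both boxes are on their felt places within about 1 mm, the lid was caught when tried, the slide is now fully left, and the gripper holds the lid open by its handle at about 60°.

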